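Tighten two spokes of the jeweller's spoked work holder

ROBOT

A 6-joint arm with a two-finger parallel gripper is mounted at the origin on the work surface. World frame = base frame: x ahead of the robot, y to its left, z up, the work surface at z = 0. Lengths are in mm, angles in degrees, forces in N, time in s.
With the tool pointing down it reaches from about 350 to 850 mm from the base axis. Payload 8.1 kg.
Tool frame: the origin (TCP) lies at the very end of the fingers, on their centre line; the grasp point (between the pads) lies r.tcp_to_grasp behind it (r.tcp_to_grasp is the distance from the TCP to the grasp point, in mm); z points along the fingers, y is the line along which they close (so a half turn about z gives the same grasp; the last joint's range is limited). The gripper opens to 85 mm and grips with 20 to 120 N. Pads are 22 mm wide; open, the fingers measure 114 mm over their backs; the gripper's body (76 mm by 85 mm) begins 54 mm behind the grasp point. The pads swing forward as they close: fully open they stand 13 mm farther back than shut.
Start: joints at [61.627, 7.471, 85.268, -0, 87.261, -4.893], TCP at [239.035, 550.334, 231.292] pointing down, gripper open.
Joint ranges: [-169.43, 169.43], [-51.17, 129.36], [1.28, 143.12], [-76.62, 256.62], [0, 156.53], [-152.29, 152.29]. Speed limits (degrees/s): [136.94, 136.94, 159.86, 180, 180, 180].

INTERFACE

Orientations are given as [roll, pitch, yaw] about the fixed x, y, z axes, in that order (R = Rz(yaw) Ry(pitch) Rx(roll)).
In Python, from bench import r gives the robot as it stands.
- The arm moves only by the shell command python3 -m handwheel 'ROWS' [OPENING] [FORCE]. ROWS is JSON, a list of rows, each a list of 4 numbers: the shift along the tool's x, y, z in m, then the turn about the tool's z in degrees. A call has 1 to 10 rows; each row shifts and turns the commanded pose from where the row before left it, along the tool's axes as they then stand; what a row does not reach is not made up. A row lasts 1/10 s, in which the tool goes at most 50 mm and 8.59 degrees, less where a joint would pass 70% of its speed; a pose out of reach is approached as far as the arm can. A call is refused whole if a number of a shift passes 0.05 or a number of a turn 8.59, either way. A call with a gripper value outside its range is refused whole. OPENING is the finger opening in m, from 0 to 0.0854, set as the call begins (- or left out, the last holds). The fingers move at their own pace and stop on an object; FORCE is the grip in N (left out, the last holds). Time passes only in rows, so rows that do not move let the fingers close. It gives the time, the measured TCP pose, the force, the opening and the grip force at its end, in the units of the state.
- r.sense(): the state, without advancing time (a new reading comes with each control period).
- r.snapshot(name): name is "side" or "top"; returns the picture (420x560x3 uint8, red, green, blue); there is no depth.
- r.camera_params(name): a dict with "fx", "fy", "cx", "cy" (pixels), "R" (3x3) and "t" (3): a world point X has camera coordinates R X + t. Camera axes: x right, y down, z forward; pixel columns grow to the right and rows downward; lengths in mm; the calibration is good to about 2 mm. A picture is of the moment at which its call begins. camera_params takes no time and is no camera call.
- r.hand_in(): hands the job in; it is judged then, once.
The state is a dict: "time": time; "joint_pos": joint angles; "qd": joint speeds; "joint_efforts": joint torques, N m; "tool_pos": TCP position; "tcp_rot": TCP orientation; "ft_force": force on the tool from outside, world axes, zero at the start; "wrist_torque": the same for the moment, N m; "finger_gap": finger opening in mm; "grip_force": force on a finger pad.
Only numpy, scipy, OpenCV 4.12 (cv2) and the standard library are available. Lean on these libraries where they do the work, as an engineer would, in place of code of your own. Each camera call takes 0.05 s, during which the arm holds its last target. There are 200 camera calls.

TASK

On the bench a brass dish is held at the hub of a round spoked rim. Give the red peg a quarter turn clockwise (seen from above) so that its bar lies along its spoke; then do the same, one quarter turn clockwise, with the next peg clockwise round the rim, whose bar also still lies across its spoke. Take each no further than in line, and leave the two pegs that are already in line as they are.

Things in the scene. Friction and masses are not known exactly. Their poses are not given: they have to be found in the camera images.
- red_peg_grip (a point): Red peg, the first to turn: upright steel post with a grip bar on top, 44 mm long, 12 mm thick, 28 mm tall (bar from 48 to 76 mm above the bench); it stands on an aluminium rim whose top is 30 mm above the bench, 90 mm from the hub of a round work holder fixed to the bench. This point lies on the peg's vertical turning axis, 64 mm above the bench, mid-bar and 12 mm below the bar's top. Its x axis runs along the 44 mm bar, y across it (12 mm), z up; it turns with the peg.
- red_peg (a joint): Angle of the red peg: 0 = bar across its spoke (along the rim), grows clockwise seen from above, 1.571 = bar along its spoke (pointing at the hub). It starts near 0 (within 0.15), has stops at -0.25 and 2.4, turns with light friction (about 0.06 N m) and stays where it is left.
- next_peg_grip (a point): The second peg to turn, yellow, a quarter of the rim clockwise from the red one (127 mm from it): same shape, sizes and axes as the red peg; point on its turning axis, 64 mm above the bench. The pegs are yellow but for the red one; the dish and spokes at the hub stay below 35 mm.
- next_peg (a joint): Angle of the second peg, meaning as for the red one; it starts near 0.
- done_peg1 (a joint): Angle of the yellow peg opposite the red one, already in line with its spoke (about 1.571); to be left alone.
- done_peg2 (a joint): Angle of the yellow peg opposite the second one, already in line with its spoke (about 1.571); to be left alone.

How it is judged:
By the outcome, as a careful person would: the job done as asked, in the order asked, and still so for the second after the job is handed in, with the robot touching nothing.
It also fails if it takes over 51 s, if anything falls off the work surface, if the arm or the gripper's body presses on something with over 40 N, if the wrist force passes 120 N, or if a joint passes its speed limit or range.

## Working session

There is one attempt and no reset: what is moved stays moved. The work goes in short steps, Python scripts to look and compute and a shell command to move; the robot and the scene stay as the last step left them, time stands still between calls to the robot, and variables do not carry over. Pictures are saved under pics/ and viewed, at most 10 in all, crops included, and the job is handed in when it is done.

```bash
mkdir -p pics; python3 - <<'E'
from bench import r
import cv2,numpy as np
for n in("top","side"):
    cv2.imwrite(f"pics/{n}0.png",cv2.cvtColor(r.snapshot(n),cv2.COLOR_RGB2BGR))
    p=r.camera_params(n);print(n,p["fx"],p["cx"],p["cy"],np.round(p["R"],3).tolist(),np.round(p["t"],1))
s=r.sense();print(s["time"],s["tool_pos"],s["tcp_rot"],s["finger_gap"],r.tcp_to_grasp)
E
```

```text
top 522.295663331146 277.37451138379 206.5524185360075 [[0.004, -1.0, 0.02], [-0.986, -0.008, -0.167], [0.167, -0.019, -0.986]] [ 21.4 571.8 731.6]
side 443.46502671819167 287.46403722086785 208.2466115592398 [[-0.731, -0.682, 0.02], [-0.48, 0.493, -0.726], [0.485, -0.54, -0.688]] [430.2 327.2 459.7]
0.1 [238.77645069 549.88723556 230.31295607] [-1.79901936e+02 -1.00220672e-02  1.56522527e+02] 85.43251983740903 18.700000000000003
```

View pics/top0.png

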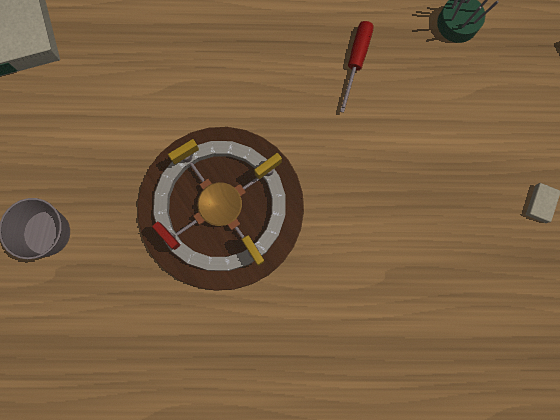

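View pics/side0.png

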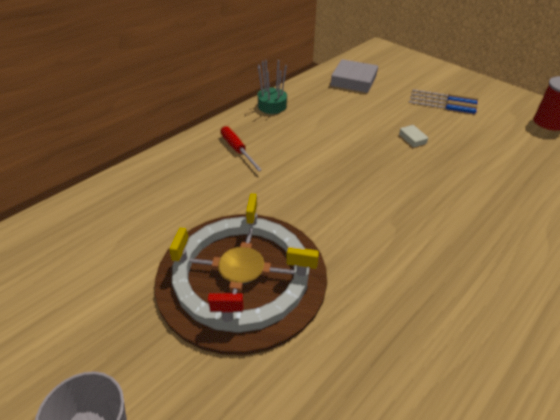

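The top view shows the red peg at about (165,236). The next peg clockwise is yellow, at (183,151), with its bar across its spoke. The pegs in line are at (268,165) and (253,250). I'll enlarge to read them more closely.

```bash
python3 - <<'E'
import cv2
a=cv2.imread("pics/top0.png")[120:300,130:310]
cv2.imwrite("pics/topc.png",cv2.resize(a,(600,600),interpolation=cv2.INTER_CUBIC)) 
E
```

```text
(no output)
```

View pics/topc.png

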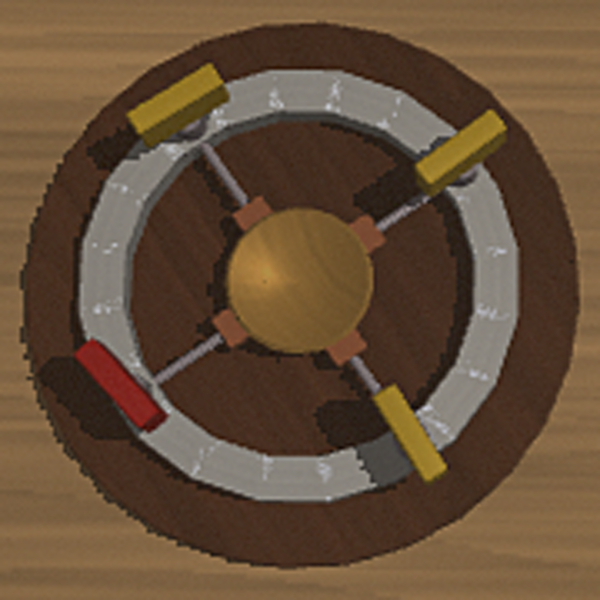

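The crop (3.33x, origin at 130,120) gives these top-face ends:

| Peg | One end | Other end |
|---|---|---|
| Red | (87,345) | (156,420) |
| Next yellow | (135,123) | (218,77) |
| Upper-right, in line | (421,174) | (502,119) |
| Lower, in line | (388,390) | (435,475) |

```bash
python3 - <<'E'
from bench import r
import numpy as np
p=r.camera_params("top");R=np.array(p["R"]);t=np.array(p["t"])
def w(u,v,z):
    d=R.T@np.array([(u-p["cx"])/p["fx"],(v-p["cy"])/p["fy"],1]);c=-R.T@t
    return (c+d*(z-c[2])/d[2])[:2]
P={}
for n,a,b in(("red",(87,345),(156,420)),("next",(135,123),(218,77)),("d1",(421,174),(502,119)),("d2",(388,390),(435,475))):
    A,B=[w(130+(u+.5)*.3-.5,120+(v+.5)*.3-.5,76) for u,v in(a,b)]
    P[n]=(A+B)/2;print(n,P[n].round(1),"len",np.linalg.norm(A-B).round(1),"dir",np.degrees(np.arctan2(*(B-A)[::-1])).round(1)%180)
h=sum(P.values())/4;print("hub",h)
# least squares: hub + phase, radius 90
z=0
for k,n in enumerate(("red","next","d1","d2")):
    q=P[n]-h; z+=complex(*q)*(1j)**k
    print(n,np.hypot(*q),np.degrees(np.arctan2(q[1],q[0])))
ph=np.angle(z);
for k,n in enumerate(("red","next","d1","d2")):
    a=ph-k*np.pi/2;print(n,h+90*np.array([np.cos(a),np.sin(a)]),"spoke",np.degrees(a)%180,"across",(np.degrees(a)+90)%180)
E
```

```text
red [525.6 183.2] len 44.1 dir 43.80000000000001
next [650.  164.1] len 41.3 dir 120.8
d1 [630.3  39.2] len 43.2 dir 125.4
d2 [505.1  59.6] len 41.4 dir 29.5
hub [577.75655437 111.49808053]
red 88.64466974501431 126.03004639280115
next 89.35863762655717 36.02878530776193
d1 89.39566712210777 -54.01229621512788
d2 89.29574705283459 -144.4530760730672
red [524.98536698 184.40351093] spoke 125.8981729996289 across 35.89817299962891
next [650.66198477 164.26926791] spoke 35.898172999628905 across 125.89817299962891
d1 [630.52774175  38.59265013] spoke 125.89817299962891 across 35.898172999628905
d2 [504.85112397  58.72689314] spoke 35.89817299962891 across 125.89817299962891
```

```bash
cat > go.py <<'E'
import sys,numpy as np
from bench import r
from scipy.spatial.transform import Rotation as Ro
# go.py x y z yaw : shift in tool axes (mm) and turn about tool z (deg) to the target
x,y,z,psi=map(float,sys.argv[1:5]);s=r.sense()
Rt=Ro.from_euler("xyz",s["tcp_rot"],degrees=True)
print("t",s["time"],"pos",np.round(s["tool_pos"],1),"rot",np.round(s["tcp_rot"],2),"q6",round(s["joint_pos"][5],1),"F",np.round(s["ft_force"],1),"M",np.round(s["wrist_torque"],2),"gap",round(s["finger_gap"],1),"grip",round(s["grip_force"],1))
print("shift mm",np.round(Rt.inv().apply(np.array([x,y,z])-s["tool_pos"]),1),"turn",round((s["tcp_rot"][2]-psi+180)%360-180,2))
E
python3 -m handwheel '[[0,0,0,-8.4],[0,0,0,-8.4],[0,0,0,-8.4],[0,0,0,-8.4],[0,0,0,-8.4],[0,0,0,-8.4],[0,0,0,-8.4],[0,0,0,-8.4],[0,0,0,0],[0,0,0,0]]' 0.045 30; python3 go.py 525.3 183.8 150 223.8
```

```text
time: 1.1
tool_pos: [239.0, 550.1, 230.9]
tcp_rot: [-180.0, -0.0, -136.5]
ft_force: [0.0, 0.3, -0.2]
finger_gap: 45.5
grip_force: 0.0
t 1.1 pos [239.  550.1 230.9] rot [-1.7999e+02 -4.0000e-02 -1.3654e+02] q6 -71.8 F [ 0.   0.3 -0.2] M [ 0.01  0.01 -0.02] gap 45.5 grip 0.0
shift mm [  44.1 -462.9   81. ] turn -0.34
```

```bash
python3 -m handwheel '[[0.003,-0.03,0,0],[0.003,-0.03,0,0],[0.003,-0.03,0,0],[0.003,-0.03,0,0],[0.003,-0.03,0,0],[0.003,-0.03,0,0],[0.003,-0.03,0,0],[0.003,-0.03,0,0],[0.003,-0.03,0,0],[0.003,-0.03,0,0]]' >/dev/null; python3 -m handwheel '[[0.003,-0.03,0.01,0],[0.003,-0.03,0.01,0],[0.003,-0.03,0.01,0],[0.003,-0.03,0.015,0],[0.002,-0.03,0.02,0],[0,-0.013,0.015,-0.3],[0,0,0,0],[0,0,0,0],[0,0,0,0]]'; python3 go.py 525.3 183.8 46 223.8
python3 - <<'E'
from bench import r
import cv2
a=cv2.cvtColor(r.snapshot("side"),cv2.COLOR_RGB2BGR)[120:360,120:360]
cv2.imwrite("pics/side1.png",cv2.resize(a,(600,600),interpolation=cv2.INTER_CUBIC))
E
```

```text
time: 3.0
tool_pos: [527.2, 186.5, 152.4]
tcp_rot: [-180.0, 0.1, -136.0]
ft_force: [-0.1, 0.4, -0.6]
finger_gap: 44.9
grip_force: 0.0
t 3.0 pos [527.2 186.5 152.4] rot [-1.7998e+02  7.0000e-02 -1.3597e+02] q6 -119.8 F [-0.1  0.4 -0.6] M [0.03 0.   0.  ] gap 44.9 grip 0.0
shift mm [  3.4  -0.6 106.4] turn 0.23
```

View pics/side1.png

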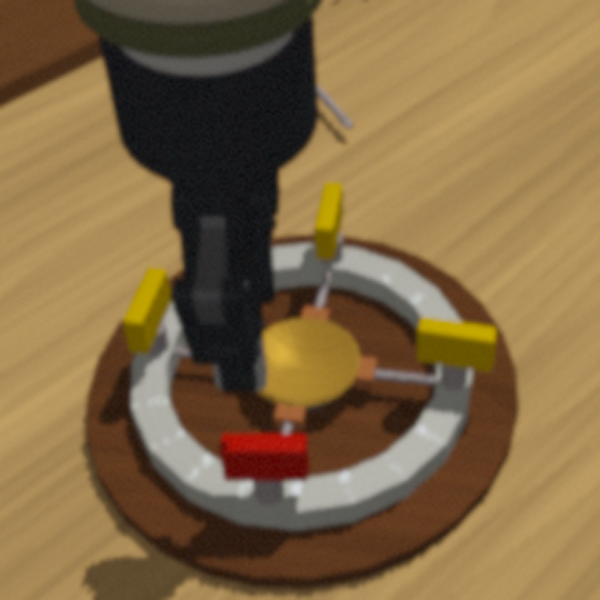

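The side view shows the gripper hovering at z≈152. The red bar is clear below it, with its front face centred near crop (265,458), which is pixel (226,303). I'll cross-check that with the side calibration and then go down.

```bash
python3 - <<'E'
from bench import r
import numpy as np
p=r.camera_params("side")
for X in((525.3,183.8,64),(525.3,183.8,76),(650.4,164.2,64),(527.2,186.5,152.4)):
    c=np.array(p["R"])@X+p["t"];print(X,p["fx"]*c[0]/c[2]+p["cx"],p["fy"]*c[1]/c[2]+p["cy"])
E
python3 -m handwheel '[[0.0034,-0.0006,0.015,0.2],[0,0,0.015,0],[0,0,0.015,0],[0,0,0.015,0],[0,0,0.015,0],[0,0,0.012,0],[0,0,0.01,0],[0,0,0.009,0],[0,0,0,0],[0,0,0,0]]'; python3 go.py 525.3 183.8 46 223.8
```

```text
(525.3, 183.8, 64) 227.00230622852698 300.7849397253254
(525.3, 183.8, 76) 226.30818571084075 295.2807724992974
(650.4, 164.2, 64) 179.82553058151697 242.40888679469347
(527.2, 186.5, 152.4) 218.48365589625809 256.47904428789155
time: 4.05
tool_pos: [525.4, 182.5, 45.4]
tcp_rot: [-180.0, 0.0, -136.2]
ft_force: [0.6, -0.2, -0.6]
finger_gap: 45.3
grip_force: 0.0
t 4.05 pos [525.4 182.5  45.4] rot [-1.8000e+02  1.0000e-02 -1.3618e+02] q6 -119.9 F [ 0.6 -0.2 -0.6] M [ 0.02 -0.01 -0.01] gap 45.3 grip 0.0
shift mm [-0.8  1.  -0.6] turn 0.02
```

```bash
python3 -m handwheel '[[-0.0005,0.001,0,0],[0,0,0,0],[0,0,0,0],[0,0,0,0],[0,0,0,0],[0,0,0,0],[0,0,0,0],[0,0,0,0]]' 0.005 30; python3 go.py 525.3 183.8 46 125.9
```

```text
time: 4.85
tool_pos: [525.1, 184.3, 46.2]
tcp_rot: [180.0, 0.1, -136.2]
ft_force: [-3.4, 3.5, 5.0]
finger_gap: 11.6
grip_force: 29.4
t 4.85 pos [525.1 184.3  46.2] rot [ 1.7998e+02  7.0000e-02 -1.3617e+02] q6 -119.8 F [-3.4  3.5  5. ] M [ 0.65  0.68 -0.07] gap 11.6 grip 29.4
shift mm [ 0.2 -0.5  0.2] turn 97.93
```

```bash
python3 -m handwheel '[[0,0,0,5],[0,0,0,5],[0,0,0,5],[0,0,0,5],[0,0,0,5],[0,0,0,5],[0,0,0,5],[0,0,0,5],[0,0,0,5],[0,0,0,0]]'; python3 go.py 525.3 183.8 46 125.9
```

```text
time: 5.85
tool_pos: [524.5, 185.7, 46.1]
tcp_rot: [179.8, -0.0, 178.7]
ft_force: [-6.5, 8.8, 6.9]
finger_gap: 12.3
grip_force: 29.6
t 5.85 pos [524.5 185.7  46.1] rot [ 1.7982e+02 -2.0000e-02  1.7868e+02] q6 -74.6 F [-6.5  8.8  6.9] M [ 1.69  1.03 -0.01] gap 12.3 grip 29.6
shift mm [-0.9 -1.9  0.1] turn 52.78
```

```bash
python3 -m handwheel '[[0.0007,0.001,0,0],[0,0,0,5],[0,0,0,5],[0,0,0,5],[0,0,0,5],[0,0,0,5],[0,0,0,5],[0,0,0,5],[0,0,0,5],[0,0,0,0]]'; python3 go.py 525.3 183.8 46 125.9
```

```text
time: 6.85
tool_pos: [524.9, 187.2, 46.3]
tcp_rot: [179.7, -0.1, 138.7]
ft_force: [-1.0, 12.7, 1.3]
finger_gap: 12.2
grip_force: 29.2
t 6.85 pos [524.9 187.2  46.3] rot [ 1.7974e+02 -6.0000e-02  1.3867e+02] q6 -34.5 F [-1.  12.7  1.3] M [2.09 0.1  0.04] gap 12.2 grip 29.2
shift mm [-2.5 -2.3  0.3] turn 12.77
```

```bash
python3 -m handwheel '[[0.0013,0.0015,0,0],[0,0,0,4],[0,0,0,4],[0,0,0,3],[0,0,0,1.5],[0,0,0,0],[0,0,0,0],[0,0,0,0]]'; python3 go.py 525.3 183.8 46 125.9
python3 - <<'E'
from bench import r
import cv2
a=cv2.cvtColor(r.snapshot("side"),cv2.COLOR_RGB2BGR)[200:350,150:350]
cv2.imwrite("pics/side2.png",cv2.resize(a,(800,600),interpolation=cv2.INTER_CUBIC))
E
```

```text
time: 7.65
tool_pos: [525.2, 187.7, 46.3]
tcp_rot: [179.8, -0.0, 126.3]
ft_force: [0.8, 5.4, 2.8]
finger_gap: 11.9
grip_force: 29.3
t 7.65 pos [525.2 187.7  46.3] rot [179.82  -0.   126.33] q6 -22.0 F [0.8 5.4 2.8] M [ 1.08 -0.09  0.05] gap 11.9 grip 29.3
shift mm [-3.2 -2.3  0.3] turn 0.43
```

View pics/side2.png

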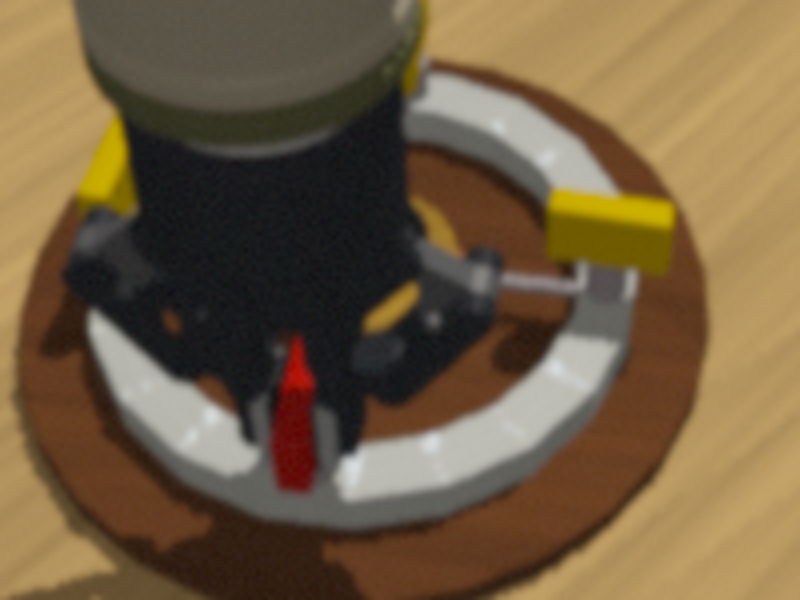

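The side view shows the red bar between the pads at crop (295,430), now pointing toward the hub. I'll release it, lift clear, and move over the next peg.

```bash
python3 -m handwheel '[[0,0,0,0],[0,0,0,0],[0,0,0,0],[0,0,0,0],[0,0,0,0]]' 0.045 30 >/dev/null; python3 -m handwheel '[[0,0,-0.02,0],[0,0,-0.02,0],[0,0,-0.02,0],[0,0,-0.02,0],[0,0,-0.02,0],[0,0,-0.02,0],[0,0,0,0]]'; python3 go.py 650.6 166 150 120.8
```

```text
time: 8.9
tool_pos: [526.2, 187.0, 168.8]
tcp_rot: [179.7, 0.1, 126.3]
ft_force: [0.7, 1.1, 0.0]
finger_gap: 45.3
grip_force: 0.0
t 8.9 pos [526.2 187.  168.8] rot [1.7970e+02 1.3000e-01 1.2632e+02] q6 -22.0 F [0.7 1.1 0. ] M [-0.05 -0.02  0.01] gap 45.3 grip 0.0
shift mm [-90.5  87.7  19.5] turn 5.52
```

```bash
python3 -m handwheel '[[-0.018,0.0175,0,0],[-0.018,0.0175,0,0],[-0.018,0.0175,0,0],[-0.018,0.0175,0,0],[-0.0185,0.0175,0,0],[0,0,0.01,2.7],[0,0,0.01,2.8],[0,0,0,0],[0,0,0,0]]'; python3 go.py 650.6 166 46 120.8
python3 - <<'E'
from bench import r
import cv2,numpy as np
a=cv2.cvtColor(r.snapshot("top"),cv2.COLOR_RGB2BGR)[120:300,130:310]
b=cv2.cvtColor(r.snapshot("side"),cv2.COLOR_RGB2BGR)[200:350,150:350]
cv2.imwrite("pics/m.png",np.hstack([cv2.resize(x,(400,n),interpolation=cv2.INTER_CUBIC) if n==400 else cv2.copyMakeBorder(cv2.resize(x,(400,n),interpolation=cv2.INTER_CUBIC),0,400-n,0,0,0) for x,n in((a,400),(b,300))]))
E
```

```text
time: 9.8
tool_pos: [647.6, 165.4, 144.1]
tcp_rot: [-179.9, -0.0, 120.9]
ft_force: [0.7, 0.2, 0.3]
finger_gap: 45.4
grip_force: 0.0
t 9.8 pos [647.6 165.4 144.1] rot [-1.799e+02 -4.000e-02  1.209e+02] q6 -21.0 F [0.7 0.2 0.3] M [-0.    0.05  0.03] gap 45.4 grip 0.0
shift mm [-1.   3.1 98.1] turn 0.1
```

View pics/m.png

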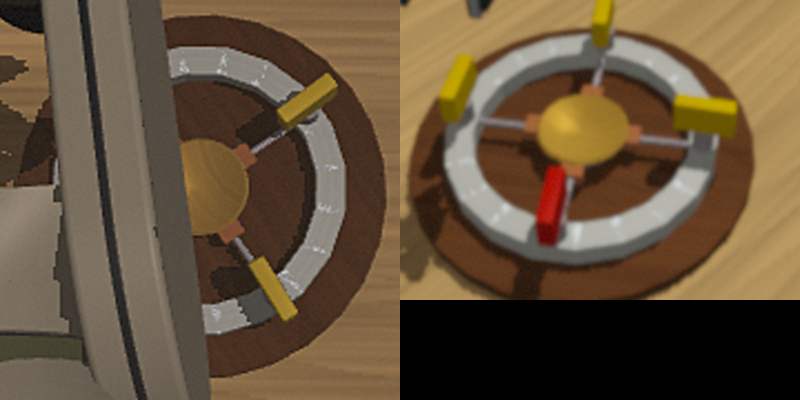

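The top view is blocked by the arm. In the side view the red bar, crop (550,205), lies along its spoke. Next I go down on the second peg.

```bash
python3 -m handwheel '[[-0.001,0.003,0.015,0],[0,0,0.015,0],[0,0,0.015,0],[0,0,0.015,0],[0,0,0.015,0],[0,0,0.01,0],[0,0,0.008,0],[0,0,0.005,0],[0,0,0,0],[0,0,0,0]]'; python3 -m handwheel '[[0,0,0,0],[0,0,0,0],[0,0,0,0],[0,0,0,0],[0,0,0,0],[0,0,0,0],[0,0,0,0]]' 0.005 30 >/dev/null; python3 go.py 650.6 166 46 35.9
```

```text
time: 10.9
tool_pos: [651.8, 166.2, 47.9]
tcp_rot: [180.0, 0.0, 120.8]
ft_force: [0.5, 0.9, 0.3]
finger_gap: 45.2
grip_force: 0.0
t 11.6 pos [651.9 166.2  48.2] rot [1.7994e+02 3.0000e-02 1.2082e+02] q6 -20.9 F [-1.  -0.2  5.7] M [ 0.01  0.21 -0.02] gap 11.3 grip 40.9
shift mm [ 0.5 -1.3  2.2] turn 84.92
```

```bash
python3 -m handwheel '[[0,0,0,5],[0,0,0,5],[0,0,0,5],[0,0,0,5],[0,0,0,5],[0,0,0,5],[0,0,0,5],[0,0,0,5],[0,0,0,0]]'; python3 go.py 650.6 166 46 35.9
```

```text
time: 12.5
tool_pos: [652.3, 166.3, 48.2]
tcp_rot: [179.9, -0.0, 80.7]
ft_force: [3.0, -0.2, 4.9]
finger_gap: 11.8
grip_force: 40.3
t 12.5 pos [652.3 166.3  48.2] rot [ 1.7988e+02 -4.0000e-02  8.0740e+01] q6 19.2 F [ 3.  -0.2  4.9] M [ 0.03 -0.25 -0.04] gap 11.8 grip 40.3
shift mm [-0.6 -1.7  2.2] turn 44.84
```

```bash
python3 -m handwheel '[[0,0,0,5],[0,0,0,5],[0,0,0,5],[0,0,0,5],[0,0,0,5],[0,0,0,5],[0,0,0,5],[0,0,0,5],[0,0,0,3],[0,0,0,1.5]]' >/dev/null; python3 -m handwheel '[[0,0,0,0],[0,0,0,0],[0,0,0,0]]'; python3 go.py 650.6 166 46 35.9
```

```text
time: 13.8
tool_pos: [652.7, 166.1, 48.2]
tcp_rot: [179.9, -0.1, 36.5]
ft_force: [5.9, -0.3, 4.3]
finger_gap: 11.3
grip_force: 40.2
t 13.8 pos [652.7 166.1  48.2] rot [ 1.7991e+02 -1.3000e-01  3.6460e+01] q6 63.5 F [ 5.9 -0.3  4.3] M [-0.1  -0.91 -0.05] gap 11.3 grip 40.2
shift mm [-1.7 -1.2  2.2] turn 0.56
```

```bash
python3 -m handwheel '[[0,0,0,0],[0,0,0,0],[0,0,0,0],[0,0,0,0],[0,0,0,0]]' 0.045 30 >/dev/null; python3 -m handwheel '[[0,0,-0.02,0],[0,0,-0.02,0],[0,0,-0.02,0],[0,0,-0.02,0],[0,0,-0.02,0],[0,0,-0.02,0],[0,0,-0.03,0],[0,0,-0.03,0]]'>/dev/null; python3 -m handwheel '[[-0.005,-0.035,0,0],[-0.005,-0.035,0,0],[-0.005,-0.035,0,0],[-0.005,-0.035,0,0],[-0.005,-0.035,0,0],[-0.005,-0.035,0,0],[-0.005,-0.035,0,0],[-0.005,-0.035,0,0],[-0.005,-0.035,0,0],[-0.005,-0.035,0,0]]' >/dev/null; python3 -m handwheel '[[-0.005,-0.035,0,0],[-0.005,-0.035,0,0],[0,0,0,0]]'
python3 - <<'E'
from bench import r
import cv2
a=cv2.cvtColor(r.snapshot("top"),cv2.COLOR_RGB2BGR)[120:300,130:310]
cv2.imwrite("pics/top3.png",cv2.resize(a,(600,600),interpolation=cv2.INTER_CUBIC)) 
E
```

```text
time: 16.4
tool_pos: [351.0, 471.7, 227.3]
tcp_rot: [-179.9, 0.0, 36.6]
ft_force: [-0.3, -0.1, -0.3]
finger_gap: 45.1
grip_force: 0.0
```

View pics/top3.png

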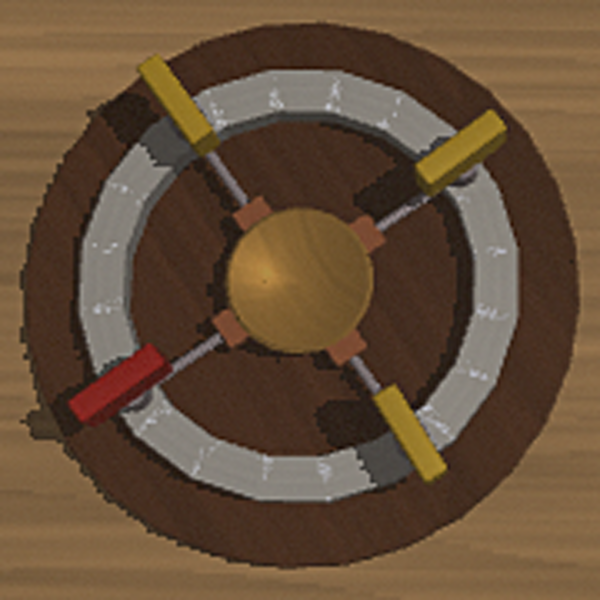

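The top view shows the red bar running (75,409)–(161,352) and the next bar running (151,62)–(209,145). Both lie along their spokes to within about a degree, and the other two pegs haven't moved. The arm is clear, so I'll hand in.

```bash
python3 -c "
from bench import r
print(r.hand_in())"
```

```text
the job is handed in; nothing more can be done
None
```

The red peg and then the next peg clockwise were each turned clockwise until in line with their spokes (within about a degree by camera); the other two pegs were left alone, and the job was handed in at about 16.5 s.

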